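# Slide a sample tray up onto a clamp stand's base and under the probe

### The arm

A 6-joint arm with a two-finger parallel gripper is mounted at the origin on the work surface. World frame = base frame: x ahead of the robot, y to its left, z up, the work surface at z = 0. Lengths are in m, angles in degrees, forces in N, time in s.
With the tool pointing down it reaches from about 0.25 to 0.725 m from the base axis. Payload 9.7 kg.
Tool frame: the origin (TCP) lies at the very end of the fingers, on their centre line; the grasp point (between the pads) lies 19 mm behind it; z points along the fingers, y is the line along which they close (so a half turn about z gives the same grasp; the last joint's range is limited). The gripper opens to 85 mm and grips with 20 to 120 N. Pads are 22 mm wide; open, the fingers measure 114 mm over their backs; the gripper's body (76 mm by 85 mm) begins 54 mm behind the grasp point. The pads swing forward as they close: fully open they stand 13 mm farther back than shut.
Start: joints at [74.542, 4.979, 10.078, 95.1, 0, 90], TCP at [0.147, 0.53, 0.231] pointing down, gripper open.
Joint ranges: [-179.16, 179.16], [-48.56, 103.87], [-65.8, 70.77], [-126.05, 130.52], [-82.76, 87.17], [-180, 180]. Speed limits (degrees/s): [127.2, 127.2, 147.25, 180, 180, 180].

### API

Orientations are given as [roll, pitch, yaw] about the fixed x, y, z axes, in that order (R = Rz(yaw) Ry(pitch) Rx(roll)).
In Python, from workcell import telemetry, optics, workorder gives the robot as it stands.
- The arm moves only by the shell command python3 -m handwheel 'ROWS' [FORCE]. ROWS is JSON, a list of rows, each an object of numbers: "tx", "ty", "tz": the shift along the tool's x, y, z in m; "ax", "ay", "az": the turn, a rotation vector about the tool's x, y, z in degrees; "jaw": the gripper command: -1 is shut, 1 is fully open, values between are in proportion. A call has exactly 10 rows; each row shifts and turns the commanded pose from where the row before left it, along the tool's axes as they then stand; what a row does not reach is not made up. A row lasts 1/8 s, in which the tool goes at most 62.5 mm and 10.7 degrees, less where a joint would pass 70% of its speed; a pose out of reach is approached as far as the arm can. A call is refused whole if a number of a shift passes 0.0625 or a number of a turn 10.7, either way. A call with a gripper value outside its range is refused whole. The fingers move at their own pace and stop on an object; FORCE is the grip in N (left out, the last holds). Time passes only in rows, so rows that do not move let the fingers close, or fill a call up. It gives the time, the measured TCP pose, the force, the opening and the grip force at its end, in the units of the state.
- telemetry.get_obs(): the state, without advancing time (a new reading comes with each control period).
- optics.camera(name): name is "scene" or "top" or "wrist"; returns a dict with "color" (420x560x3 uint8, red, green, blue), "K" (3x3 intrinsics, pixels), "k1" (the pictures are not rectified: a ray, as slopes to the right and down, at radius r is drawn at 1 + k1 r^2 times it, then the intrinsics apply), "extrinsics" (4x4, takes a point from camera to world coordinates); the wrist camera has in their place "mount" (4x4, takes a point from camera to tool coordinates, whose origin is the TCP and whose axes are the flange's). Camera axes: x right, y down, z forward; pixel columns grow to the right and rows downward; lengths in m; the calibration is good to about 2 mm. A picture is of the moment at which its call begins: read the wrist's pose just before it. There is no depth.
- workorder.job_done(): hands the job in; it is judged then, once.
The state is a dict: "time": time; "q": joint angles; "qd": joint speeds; "joint_efforts": joint torques, N m; "ee_pos": TCP position; "tcp_rot": TCP orientation; "wrist_force": force on the tool from outside, world axes, zero at the start; "torque": the same for the moment, N m; "opening": finger opening in m; "grasp_force": force on a finger pad.
Only numpy, scipy, OpenCV 4.12 (cv2) and the standard library are available. Lean on these libraries where they do the work, as an engineer would, in place of code of your own. Each camera call takes 0.05 s, during which the arm holds its last target. There are 200 camera calls.

### The job

Push the blue sample tray along the bench, up over the edge of the clamp stand's white base and in under the hanging probe, until the brown rock disc it carries is centred beneath the probe's tip and the tray lies flat and square on the base. Slide it all the way rather than lifting it or tipping it up, and ease it down level once its middle is over the edge, so that its nose does not knock the probe. Keep off the disc, and leave the tub, the black interface box, the metal slab and the dish where they are.

Things in the scene. Friction and masses are not known exactly. Their poses are not given: they have to be found in the camera images.
- stand: Clamp stand, fixed. Its base is a white plate 280 mm along its x, 240 mm along its y, 8 mm thick: an 8 mm step up from the bench. Origin: centre of the plate's underside, on the bench. The tray slides on along the stand's y axis, over the long edge at y = +120 or y = -120 mm, whichever side it starts on.
- rod_foot (a point): Foot of the stand's steel rod (12 mm diameter, 460 mm tall), on the base's top at x = +105 mm, y = 0 of the stand. A black boss and a white boom, all more than 300 mm above the bench, run from the rod to the clamp that holds the probe.
- probe: Fragile black probe with a red ring at its tip, hanging upright, fixed to the stand. Origin: the centre of the tip, its lowest point, 56 mm above the bench (48 mm above the base), at x = -50 mm, y = 0 of the stand. Its diameter is 12 mm for the lowest 45 mm and 18 mm above that, up to 391 mm above the bench.
- tray: Loose blue sample tray with a white rim, 0.3 kg, open on top: 115 mm along its x, 165 mm along its y, 30 mm tall. Origin: centre of its underside, z up. Flat underside 92 x 116 mm, floor 3 mm thick. It starts on the bench on either side of the stand, its y axis (either way round) within 17 degrees of the stand's y and up to 30 mm out of line with the probe.
- tray_end (a point): Middle of the tray's white rim (5 mm thick, outermost all round) at its +y end: y = +82.5 mm, 27.5 mm up; the other end is alike. The lowest 12 mm of each end slopes like a sledge, at 35 degrees: a square level push of 5 to 15 N rides it up the step, pitched up to 10 degrees. Fingers pressing on the rear rim hold the rear down: once its middle is past the edge, ease off and it drops level.
- disc: Loose brown rock disc, 50 mm diameter, 20 mm tall, 0.1 kg, lying flat on the tray's floor, up to 17 mm off the tray's centre, and held there only by friction. Origin: centre of its underside (3 mm above the tray's underside); its top is below the tray's rim.
- tub: Loose clear tub with a lime-green lid, 108 x 138 mm (x, y), 62 mm tall, on the bench on the other side of the stand from the tray. Origin: centre of its underside. A bystander.
- interface: Loose black interface box, 60 x 95 mm (x, y), 30 mm tall, a metal connector sticking out 24 mm at its +y end, on the bench by the +y edge of the base, on the far side of the tray's lane. Origin: centre of its underside. A bystander.
- slab: Loose bright metal slab, 60 x 80 mm (x, y), 8 mm thick, lying on the base to one side of the rod, about 35 mm clear of the tray's lane. Origin: centre of its underside. A bystander.
- dish: Loose clear round dish, 60 mm diameter, 17 mm tall, on the base on the other side of the rod, about 35 mm clear of the tray's lane. Origin: centre of its underside. A bystander.

How it is judged (in metres and radians):
At the end, for the whole second after the job is handed in: The disc's centre is within 9 mm, seen from above, of the probe's axis; it lies flat on the tray's floor; the tray lies flat (within 1.7 degrees) on the stand's base, square to it within 7 degrees; both are at rest (horizontal distance between disc and probe below 0.009 m and height (world z) of tray between 0.006 and 0.011 m and angle between tray's own z axis and vertical below 0.03 rad and angle between the y axis of tray and the y axis of stand, either way round below 0.12 rad and z of disc in the frame of tray between 0.001 and 0.006 m and angle between disc's own z axis and vertical below 0.05 rad and linear speed of each of tray, disc below 0.005 m/s); the robot touches nothing.
It fails at once if the tray is lifted: the centre of its underside more than 30 mm above the bench (height (world z) of tray above 0.03 m).
It fails at once if the tray tips by more than 14 degrees, or the disc by more than 20 (angle between tray's own z axis and vertical above 0.25 rad or angle between disc's own z axis and vertical above 0.35 rad).
It fails at once if the fingers or the arm touch the disc with more than 0.5 N (contact force between any of the fingers, the arm and disc above 0.5 N).
It fails at once if anything bears on the probe with more than 2 N (contact force between probe and anything else above 2 N).
It fails at once if the tub, interface box, slab or dish is moved by more than 12 mm (distance of any of tub, interface, slab, dish from where it was at the start of the episode above 0.012 m).
It also fails if it takes over 72 s, if anything falls off the work surface, if the arm or the gripper's body presses on something with over 40 N, if the wrist force passes 120 N, or if a joint passes its speed limit or range.

## Working session

There is one attempt and no reset: what is moved stays moved. The work goes in short steps, Python scripts to look and compute and a shell command to move; the robot and the scene stay as the last step left them, time stands still between calls to the robot, and variables do not carry over. Pictures are saved under pics/ and viewed, at most 12 in all, crops included, and the job is handed in when it is done.

```bash
ls; mkdir -p pics; cat > h.py <<'E'
import numpy as np, cv2
from workcell import telemetry, optics, workorder
from scipy.spatial.transform import Rotation as R
def cam(name):
    o=telemetry.get_obs(); c=optics.camera(name)
    if 'extrinsics' in c: T=np.array(c['extrinsics'])
    else:
        W=np.eye(4); W[:3,:3]=R.from_euler('xyz',o['tcp_rot'],degrees=True).as_matrix(); W[:3,3]=o['ee_pos']
        T=W@np.array(c['mount'])
    return np.array(c['color']),np.array(c['K']),c['k1'],T
def ray(px,K,k1,T,z):
    px=np.atleast_2d(np.array(px,float)); D=np.array([0,0,0,0,0.]);D[0]=k1
    n=cv2.undistortPoints(px[:,None,:],K,D)[:,0]
    d=np.c_[n,np.ones(len(n))]@T[:3,:3].T
    return T[:3,3]+d*((z-T[2,3])/d[:,2])[:,None]
def proj(P,K,k1,T):
    P=np.atleast_2d(P); Ti=np.linalg.inv(T)
    return cv2.projectPoints(P@Ti[:3,:3].T+Ti[:3,3],np.zeros(3),np.zeros(3),K,np.array([k1,0,0,0.]))[0][:,0]
def save(n,c): cv2.imwrite('pics/'+n+'.png',c[...,::-1])
E
python3 - <<'E'
from h import *
o=telemetry.get_obs();print({k:np.round(v,3) for k,v in o.items()})
for n in ('scene','top','wrist'):
    c,K,k1,T=cam(n);save(n+'0',c);print(n,K.round(1).tolist(),k1,T.round(3).tolist())
E
```

```text
pics
{'time': np.float64(0.0), 'q': array([ 7.4540e+01,  5.0090e+00,  1.0033e+01,  9.5100e+01, -2.0000e-03,
        9.0000e+01]), 'qd': array([-0.058, -0.086, -0.041,  0.133,  0.072, -0.052]), 'joint_efforts': array([-2.0000e-03, -5.2038e+01,  4.6481e+01,  1.6000e-02, -0.0000e+00,
       -0.0000e+00]), 'ee_pos': array([0.147, 0.53 , 0.231]), 'tcp_rot': array([-1.79924e+02,  2.00000e-03,  1.64540e+02]), 'wrist_force': array([ 0.821, -0.691, -0.328]), 'torque': array([-0.037, -0.003, -0.008]), 'grasp_force': np.float64(0.0), 'opening': np.float64(0.085)}
scene [[467.2, 0.0, 282.7], [0.0, 467.2, 212.2], [0.0, 0.0, 1.0]] 0.031734136285375 [[0.167, 0.722, -0.671, 1.245], [0.986, -0.126, 0.11, -0.101], [-0.004, -0.68, -0.733, 0.778], [0.0, 0.0, 0.0, 1.0]]
top [[539.3, 0.0, 274.8], [0.0, 539.3, 200.5], [0.0, 0.0, 1.0]] 0.05729451683257762 [[-0.021, -0.992, 0.124, 0.429], [-1.0, 0.021, 0.001, 0.041], [-0.004, -0.124, -0.992, 1.382], [0.0, 0.0, 0.0, 1.0]]
wrist [[292.6, 0.0, 282.1], [0.0, 292.6, 211.2], [0.0, 0.0, 1.0]] -0.02661536654223351 [[0.266, 0.929, 0.256, 0.082], [0.964, -0.256, -0.073, 0.548], [-0.002, 0.266, -0.964, 0.373], [0.0, 0.0, 0.0, 1.0]]
```

View pics/top0.png

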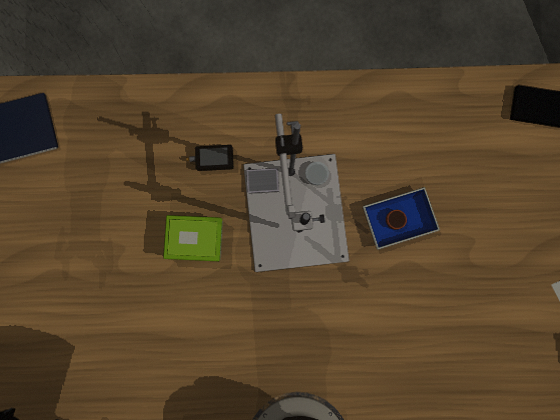

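View pics/scene0.png

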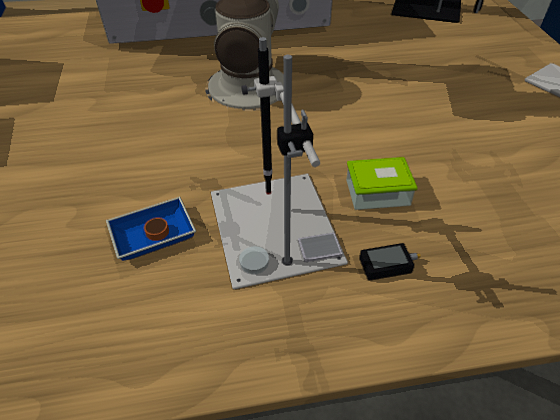

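The top view shows the stand base around (297,213), with the tray on its right, i.e. the −y side, around (401,218) and the disc at (397,219). The tub and interface box are to the left. The push goes roughly along world +y.

```bash
cat > m.py <<'E'
from h import *
def quad(mask):
    cs,_=cv2.findContours(mask.astype(np.uint8),cv2.RETR_EXTERNAL,cv2.CHAIN_APPROX_NONE)
    c=cv2.convexHull(max(cs,key=cv2.contourArea))
    return c[:,0].astype(float)
def rect(P):
    (c,s,a)=cv2.minAreaRect(P[:,:2].astype(np.float32)*1000); return np.round(c,1),np.round(s,1),round(a,2)
def tray(view,box,z=0.03,zd=0.023):
    c,K,k1,T=view; h=cv2.cvtColor(c,cv2.COLOR_RGB2HSV); m=np.zeros(h.shape[:2],bool); x0,y0,x1,y1=box
    m[y0:y1,x0:x1]=True
    blue=m&(h[...,0]>105)&(h[...,0]<130)&(h[...,1]>130)&(h[...,2]>40)
    hull=quad(cv2.morphologyEx(blue.astype(np.uint8),cv2.MORPH_CLOSE,np.ones((5,5))))
    print('tray blue',rect(ray(hull,K,k1,T,z)))
    fill=np.zeros(m.shape,np.uint8); cv2.fillConvexPoly(fill,hull.astype(np.int32),1)
    br=(fill>0)&((h[...,0]<20))&(h[...,1]>70)
    q=quad(br); P=ray(q,K,k1,T,zd); print('disc',rect(P), cv2.minEnclosingCircle((P[:,:2]*1000).astype(np.float32)))
E
python3 - <<'E'
from m import *
v=cam('top');c,K,k1,T=v
tray(v,(355,180,450,260))
h=cv2.cvtColor(c,cv2.COLOR_RGB2HSV)
w=(h[...,1]<45)&(h[...,2]>75); w[:, :240]=0;w[:,352:]=0;w[:150]=0;w[275:]=0
w=cv2.morphologyEx(w.astype(np.uint8),cv2.MORPH_OPEN,np.ones((5,5)))
q=quad(w);print('stand',rect(ray(q,K,k1,T,.008)));print(cv2.boxPoints(cv2.minAreaRect(q.astype(np.float32))).round())
P=ray([(243,163),(335,155),(348,262),(256,271)],K,k1,T,.008);print(P.round(4),P.mean(0)); 
print('tray rim corners',ray([(364,206),(425,188),(439,232),(380,249)],K,k1,T,.03).round(4))
big=cv2.resize(c[140:280,230:450],None,fx=3.6,fy=3.6,interpolation=cv2.INTER_CUBIC);save('crop1',big)
s=cam('scene')[0];save('crop2',cv2.resize(s[160:300,100:360],None,fx=3,fy=3,interpolation=cv2.INTER_CUBIC))
E
```

```text
tray blue (array([ 548. , -272.6]), array([104.5, 154.6]), 15.95)
disc (array([ 545.3, -260.6]), array([46.8, 50. ]), 25.27) ((544.6249389648438, -261.3382568359375), 25.418378829956055)
stand (array([578.2,  -8.4]), array([292.9, 238.2]), 5.21)
[[242. 158.]
 [335. 148.]
 [348. 261.]
 [255. 272.]]
[[ 0.7006  0.1231  0.008 ]
 [ 0.7165 -0.1157  0.008 ]
 [ 0.4405 -0.1389  0.008 ]
 [ 0.4227  0.0939  0.008 ]] [ 0.5701028  -0.00937863  0.008     ]
tray rim corners [[ 0.5795 -0.1816  0.03  ]
 [ 0.622  -0.3364  0.03  ]
 [ 0.5105 -0.3648  0.03  ]
 [ 0.471  -0.2167  0.03  ]]
```

View pics/crop1.png

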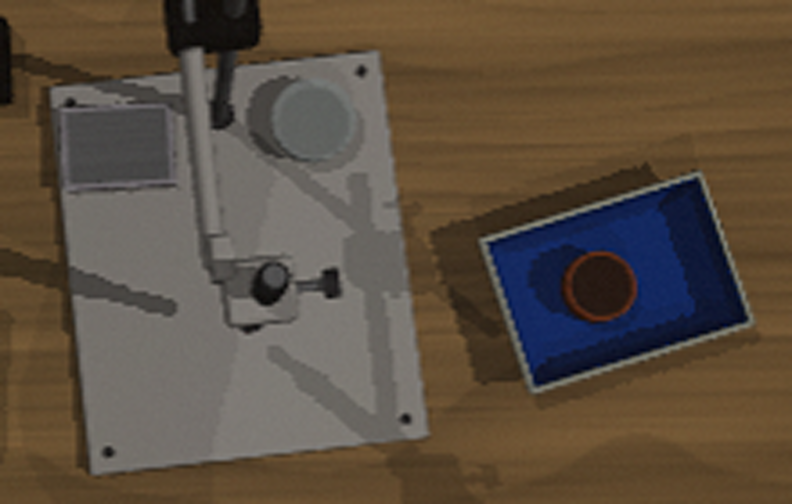

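View pics/crop2.png

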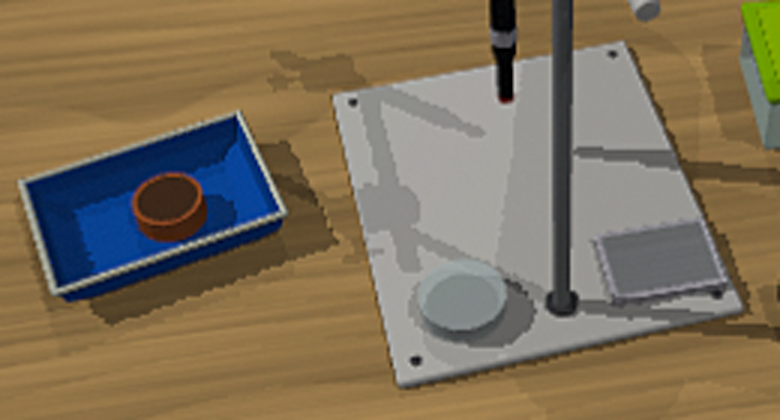

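The crops show the stand base corners at top-crop (52,88), (378,52), (427,436) and (92,473). The tray rim corners are at (482,240), (700,173), (752,323) and (533,391), with the disc top at (600,286). The probe tip is at scene-crop (506,101).

```bash
python3 - <<'E'
from m import *
def fit(M,W):
    M=np.array(M,float);m0=M.mean(0);w0=W.mean(0);a=M-m0;b=W-w0
    H=a.T@b;th=np.arctan2(H[0,1]-H[1,0],H[0,0]+H[1,1]);Rm=np.array([[np.cos(th),-np.sin(th)],[np.sin(th),np.cos(th)]])
    t=w0-Rm@m0; return t,np.degrees(th),Rm,(W-(M@Rm.T+t))
f=lambda p:np.array(p)/3.6+[230,140]-0.4
c,K,k1,T=cam('top'); s=cam('scene'); g=lambda p:np.array(p)/3+[100,160]-.33
SM=[(.14,.12),(.14,-.12),(-.14,-.12),(-.14,.12)]
W=ray(f([(52,88),(378,52),(427,436),(92,473)]),K,k1,T,.008)[:,:2]
t,th,Rm,r=fit(SM,W);print('stand top',t.round(4),th.round(2),(r*1000).round(1).tolist());print('probe by top',(t+Rm@[-.05,0]).round(4))
# scene order: corners (333,97)= -x,-y ; (624,42)=-x,+y ; (744,308)= +x,+y ; (400,384)=+x,-y
W2=ray(g([(744,308),(400,384),(333,97),(624,42)]),*s[1:],.008)[:,:2]
t2,th2,R2,r=fit(SM,W2);print('stand scene',t2.round(4),th2.round(2),(r*1000).round(1).tolist());print('probe by scene',(t2+R2@[-.05,0]).round(4),'tip ray',ray(g([(506,101)]),*s[1:],.056).round(4))
TM=[(.0575,.0825),(.0575,-.0825),(-.0575,-.0825),(-.0575,.0825)]
W=ray(f([(482,240),(700,173),(752,323),(533,391)]),K,k1,T,.03)[:,:2]
t,th,Rm,r=fit(TM,W);print('tray top',t.round(4),th.round(2),(r*1000).round(1).tolist())
W=ray(g([(286,214),(56,293),(20,183),(239,114)]),*s[1:],.03)[:,:2]
t2,th2,_,r=fit(TM,W);print('tray scene',t2.round(4),th2.round(2),(r*1000).round(1).tolist())
d=ray(f([(600,286)]),K,k1,T,.023)[0,:2];print('disc',d.round(4), 'scene',ray(g([(168,198)]),*s[1:],.023).round(4), 'in tray',(Rm.T@(d-t)).round(4))
E
```

```text
stand top [ 0.5709 -0.0094] 5.11 [[-1.8, -2.1], [-1.9, 1.8], [1.7, 1.9], [2.0, -1.5]]
probe by top [ 0.5211 -0.0139]
stand scene [ 0.5744 -0.0093] 5.4 [[-1.3, -1.3], [-2.5, 1.1], [2.2, 1.3], [1.7, -1.1]]
probe by scene [ 0.5246 -0.014 ] tip ray [[ 0.524 -0.014  0.056]]
tray top [ 0.548  -0.2723] 16.01 [[-1.6, -3.1], [-3.1, 1.7], [1.7, 3.5], [3.1, -2.1]]
tray scene [ 0.5518 -0.2717] 15.99 [[-1.6, -2.7], [-3.6, 2.3], [1.6, 2.0], [3.6, -1.6]]
disc [ 0.5456 -0.2623] scene [[ 0.5469 -0.2624  0.023 ]] in tray [0.0004 0.0103]
```

```bash
python3 -m handwheel '[{"tx":-0.016,"ty":-0.02},{"tx":-0.016,"ty":-0.02},{"tx":-0.016,"ty":-0.02},{"tx":-0.016,"ty":-0.02},{"tx":-0.016,"ty":-0.02},{"tx":-0.016,"ty":-0.02},{"tx":-0.016,"ty":-0.02},{"tx":-0.016,"ty":-0.02},{"tx":-0.016,"ty":-0.02},{"tx":-0.016,"ty":-0.02,"az":5}]'; python3 -c "
from h import *
print(np.round(telemetry.get_obs()['q'],1))"
```

```text
[74.5  5.  10.1 95.1  0.  90. ]$[0]: bad value
```

```bash
python3 -m handwheel '[{"tx":-0.016,"ty":-0.02,"tz":0,"ax":0,"ay":0,"az":0,"jaw":1},{"tx":-0.016,"ty":-0.02,"tz":0,"ax":0,"ay":0,"az":0,"jaw":1},{"tx":-0.016,"ty":-0.02,"tz":0,"ax":0,"ay":0,"az":0,"jaw":1},{"tx":-0.016,"ty":-0.02,"tz":0,"ax":0,"ay":0,"az":0,"jaw":1},{"tx":-0.016,"ty":-0.02,"tz":0,"ax":0,"ay":0,"az":0,"jaw":1},{"tx":-0.016,"ty":-0.02,"tz":0,"ax":0,"ay":0,"az":0,"jaw":1},{"tx":-0.016,"ty":-0.02,"tz":0,"ax":0,"ay":0,"az":0,"jaw":1},{"tx":-0.016,"ty":-0.02,"tz":0,"ax":0,"ay":0,"az":0,"jaw":1},{"tx":-0.016,"ty":-0.02,"tz":0,"ax":0,"ay":0,"az":0,"jaw":1},{"tx":-0.016,"ty":-0.02,"tz":0,"ax":0,"ay":0,"az":5,"jaw":1}]'; python3 -c "
from h import *
print(np.round(telemetry.get_obs()['q'],1))"
```

```text
time: 1.6
ee_pos: [0.2477, 0.2939, 0.2314]
tcp_rot: [180.0, 0.0, 159.5]
wrist_force: [-0.3, -1.3, -0.8]
opening: 0.0852
grasp_force: 0.0
[ 49.9 -17.5 -10.4  97.1  -0.   70.4]
```

```bash
python3 -m handwheel '[{"tx":-0.017,"ty":-0.03,"tz":0,"ax":0,"ay":0,"az":0,"jaw":1},{"tx":-0.017,"ty":-0.03,"tz":0,"ax":0,"ay":0,"az":0,"jaw":1},{"tx":-0.017,"ty":-0.03,"tz":0,"ax":0,"ay":0,"az":0,"jaw":1},{"tx":-0.017,"ty":-0.03,"tz":0,"ax":0,"ay":0,"az":0,"jaw":1},{"tx":-0.017,"ty":-0.03,"tz":0,"ax":0,"ay":0,"az":0,"jaw":1},{"tx":-0.017,"ty":-0.03,"tz":0,"ax":0,"ay":0,"az":0,"jaw":1},{"tx":-0.017,"ty":-0.03,"tz":0,"ax":0,"ay":0,"az":0,"jaw":1},{"tx":-0.017,"ty":-0.03,"tz":0,"ax":0,"ay":0,"az":0,"jaw":1},{"tx":-0.017,"ty":-0.03,"tz":0,"ax":0,"ay":0,"az":0,"jaw":1},{"tx":-0.017,"ty":-0.03,"tz":0,"ax":0,"ay":0,"az":0,"jaw":1}]'
python3 -m handwheel '[{"tx":0,"ty":0,"tz":0,"ax":0,"ay":0,"az":-10.5,"jaw":1},{"tx":0,"ty":0,"tz":0,"ax":0,"ay":0,"az":-10.5,"jaw":1},{"tx":0,"ty":0,"tz":0,"ax":0,"ay":0,"az":-10.5,"jaw":1},{"tx":0,"ty":0,"tz":0,"ax":0,"ay":0,"az":-10.5,"jaw":1},{"tx":0,"ty":0,"tz":0,"ax":0,"ay":0,"az":-10.5,"jaw":1},{"tx":0,"ty":0,"tz":0,"ax":0,"ay":0,"az":-10.5,"jaw":1},{"tx":0,"ty":0,"tz":0,"ax":0,"ay":0,"az":-10.5,"jaw":1},{"tx":0,"ty":0,"tz":0,"ax":0,"ay":0,"az":-10.5,"jaw":1},{"tx":0,"ty":0,"tz":0,"ax":0,"ay":0,"az":-10.5,"jaw":1},{"tx":0,"ty":0,"tz":0,"ax":0,"ay":0,"az":-10.5,"jaw":1}]'; python3 -c "
from h import *
print(np.round(telemetry.get_obs()['q'],1))"
```

```text
time: 2.85
ee_pos: [0.3019, -0.047, 0.2315]
tcp_rot: [180.0, 0.0, 159.5]
wrist_force: [0.3, -0.1, -0.4]
opening: 0.0853
grasp_force: 0.0
time: 4.1
ee_pos: [0.3019, -0.0458, 0.2314]
tcp_rot: [-180.0, -0.0, -95.1]
wrist_force: [-0.6, -0.1, 0.7]
opening: 0.0853
grasp_force: 0.0
[ -8.6 -28.2 -17.6 100.5   0.  -93.5]
```

```bash
python3 -m handwheel '[{"tx":0.032,"ty":-0.031,"tz":0,"ax":0,"ay":0,"az":0,"jaw":0.3},{"tx":0.032,"ty":-0.031,"tz":0,"ax":0,"ay":0,"az":0,"jaw":0.3},{"tx":0.032,"ty":-0.031,"tz":0,"ax":0,"ay":0,"az":0,"jaw":0.3},{"tx":0.032,"ty":-0.031,"tz":0,"ax":0,"ay":0,"az":0,"jaw":0.3},{"tx":0.032,"ty":-0.031,"tz":0,"ax":0,"ay":0,"az":0,"jaw":0.3},{"tx":0.032,"ty":-0.031,"tz":0,"ax":0,"ay":0,"az":0,"jaw":0.3},{"tx":0.032,"ty":-0.031,"tz":0,"ax":0,"ay":0,"az":0,"jaw":0.3},{"tx":0.032,"ty":-0.031,"tz":0,"ax":0,"ay":0,"az":0,"jaw":0.3},{"tx":0.032,"ty":-0.031,"tz":0,"ax":0,"ay":0,"az":0,"jaw":0.3},{"tx":0.032,"ty":-0.031,"tz":0,"ax":0,"ay":0,"az":0,"jaw":0.3}]'
python3 -m handwheel '[{"tx":0,"ty":0,"tz":0.01,"ax":0,"ay":0,"az":-7,"jaw":0.3},{"tx":0,"ty":0,"tz":0.01,"ax":0,"ay":0,"az":-7,"jaw":0.3},{"tx":0,"ty":0,"tz":0.01,"ax":0,"ay":0,"az":-7,"jaw":0.3},{"tx":0,"ty":0,"tz":0.01,"ax":0,"ay":0,"az":0,"jaw":0.3},{"tx":0,"ty":0,"tz":0.01,"ax":0,"ay":0,"az":0,"jaw":0.3},{"tx":0,"ty":0,"tz":0.01,"ax":0,"ay":0,"az":0,"jaw":0.3},{"tx":0,"ty":0,"tz":0.01,"ax":0,"ay":0,"az":0,"jaw":0.3},{"tx":0,"ty":0,"tz":0.01,"ax":0,"ay":0,"az":0,"jaw":0.3},{"tx":0,"ty":0,"tz":0,"ax":0,"ay":0,"az":0,"jaw":0.3},{"tx":0,"ty":0,"tz":0,"ax":0,"ay":0,"az":0,"jaw":0.3}]'; python3 - <<'E'
from h import *
print(np.round(telemetry.get_obs()['q'],1))
c,K,k1,T=cam('wrist');save('w1',c);print(T.round(3).tolist())
E
```

```text
time: 5.35
ee_pos: [0.5809, -0.395, 0.2312]
tcp_rot: [-180.0, -0.0, -95.5]
wrist_force: [-0.0, 0.3, 1.2]
opening: 0.0555
grasp_force: 0.0
time: 6.6
ee_pos: [0.5801, -0.3939, 0.1516]
tcp_rot: [-180.0, -0.0, -74.5]
wrist_force: [-0.6, -0.4, 0.1]
opening: 0.0555
grasp_force: 0.0
[ -34.2   25.8   26.5   90.7   -0.  -139.7]
[[-0.963, -0.259, -0.07, 0.598], [-0.268, 0.929, 0.254, -0.459], [-0.0, 0.264, -0.965, 0.294], [0.0, 0.0, 0.0, 1.0]]
```

View pics/w1.png

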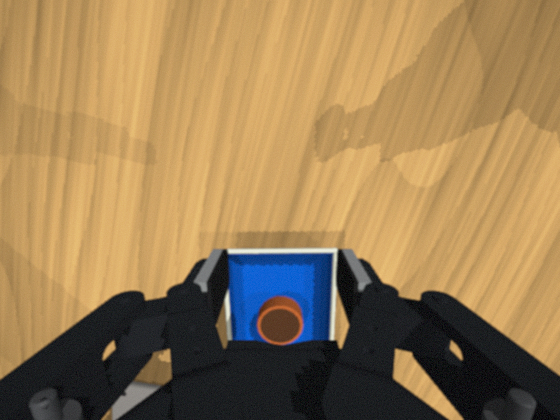

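The wrist view shows the tray straight ahead of the fingers. Its rear rim runs from (226,251) to (338,249), and the fingers are centred at column 282.

```bash
python3 - <<'E'
from h import *
c,K,k1,T=cam('wrist')
P=ray([(226,251.5),(338,249)],K,k1,T,.03)[:,:2];print(P.round(4),np.linalg.norm(P[1]-P[0]))
o=telemetry.get_obs();M=R.from_euler('xyz',o['tcp_rot'],degrees=True).as_matrix()[:2,:2]
print(((P-o['ee_pos'][:2])@M).round(4), 'edge angle',np.degrees(np.arctan2(*(P[0]-P[1])[::-1])))
h=cv2.cvtColor(c,cv2.COLOR_RGB2HSV)
for col in (240,282,325): print(col,[tuple(int(v) for v in h[r,col]) for r in range(244,258,2)])
E
```

```text
[[ 0.6202 -0.3353]
 [ 0.5158 -0.3671]] 0.1091143471377559
[[-0.0458 -0.0542]
 [-0.0431  0.0549]] edge angle 16.950933084196485
240 [(17, 131, 173), (19, 129, 172), (20, 61, 184), (32, 16, 230), (30, 22, 224), (113, 109, 157), (107, 238, 137)]
282 [(18, 130, 153), (17, 132, 147), (21, 44, 179), (33, 13, 234), (33, 15, 199), (111, 139, 138), (108, 230, 135)]
325 [(18, 129, 199), (18, 126, 195), (22, 42, 206), (38, 13, 238), (53, 6, 183), (111, 176, 123), (108, 248, 114)]
```

```bash
python3 -m handwheel '[{"tx":0,"ty":0,"tz":0.018,"ax":0,"ay":0,"az":-0.5,"jaw":0.3},{"tx":0,"ty":0,"tz":0.018,"ax":0,"ay":0,"az":0,"jaw":0.3},{"tx":0,"ty":0,"tz":0.018,"ax":0,"ay":0,"az":0,"jaw":0.3},{"tx":0,"ty":0,"tz":0.018,"ax":0,"ay":0,"az":0,"jaw":0.3},{"tx":0,"ty":0,"tz":0.018,"ax":0,"ay":0,"az":0,"jaw":0.3},{"tx":0,"ty":0,"tz":0.018,"ax":0,"ay":0,"az":0,"jaw":0.3},{"tx":0,"ty":0,"tz":0.015,"ax":0,"ay":0,"az":0,"jaw":0.3},{"tx":0,"ty":0,"tz":0.01,"ax":0,"ay":0,"az":0,"jaw":0.3},{"tx":0,"ty":0,"tz":0.01,"ax":0,"ay":0,"az":0,"jaw":0.3},{"tx":0,"ty":0,"tz":0,"ax":0,"ay":0,"az":0,"jaw":0.3}]'
python3 -m handwheel '[{"tx":-0.006,"ty":0,"tz":0,"ax":0,"ay":0,"az":0,"jaw":0.3},{"tx":-0.006,"ty":0,"tz":0,"ax":0,"ay":0,"az":0,"jaw":0.3},{"tx":-0.006,"ty":0,"tz":0,"ax":0,"ay":0,"az":0,"jaw":0.3},{"tx":-0.004,"ty":0,"tz":0,"ax":0,"ay":0,"az":0,"jaw":0.3},{"tx":-0.003,"ty":0,"tz":0,"ax":0,"ay":0,"az":0,"jaw":0.3},{"tx":-0.003,"ty":0,"tz":0,"ax":0,"ay":0,"az":0,"jaw":0.3},{"tx":-0.002,"ty":0,"tz":0,"ax":0,"ay":0,"az":0,"jaw":0.3},{"tx":-0.002,"ty":0,"tz":0,"ax":0,"ay":0,"az":0,"jaw":0.3},{"tx":-0.002,"ty":0,"tz":0,"ax":0,"ay":0,"az":0,"jaw":0.3},{"tx":-0.002,"ty":0,"tz":0,"ax":0,"ay":0,"az":0,"jaw":0.3}]'; python3 - <<'E'
from h import *
o=telemetry.get_obs();print(o['time'],o['wrist_force'],o['ee_pos'])
c,K,k1,T=cam('wrist');save('w2',c)
E
```

```text
time: 7.95
ee_pos: [0.5798, -0.3936, 0.0075]
tcp_rot: [180.0, 0.0, -74.0]
wrist_force: [0.2, -0.7, 0.1]
opening: 0.0555
grasp_force: 0.0
time: 9.2
ee_pos: [0.5701, -0.3594, 0.0083]
tcp_rot: [-180.0, -0.0, -74.0]
wrist_force: [1.2, -1.1, -1.2]
opening: 0.0556
grasp_force: 1.1
9.2 [ 1.16738038 -1.09736327 -1.21814606] [ 0.57014628 -0.35944609  0.00832055]
```

View pics/w2.png

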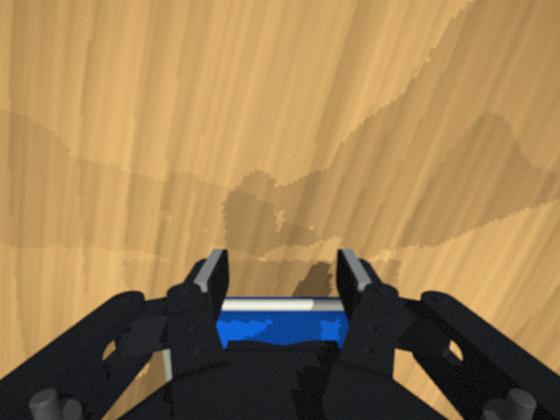

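The fingers are now against the rear rim, which shows at row 303 between the pads. Next I push while turning the tray square, pivoting about its centre.

```bash
python3 -m handwheel '[{"tx":-0.0032,"ty":0.0009,"tz":0,"ax":0,"ay":0,"az":0.55,"jaw":0.3},{"tx":-0.0032,"ty":0.0009,"tz":0,"ax":0,"ay":0,"az":0.55,"jaw":0.3},{"tx":-0.0032,"ty":0.0009,"tz":0,"ax":0,"ay":0,"az":0.55,"jaw":0.3},{"tx":-0.0032,"ty":0.0009,"tz":0,"ax":0,"ay":0,"az":0.55,"jaw":0.3},{"tx":-0.0032,"ty":0.0009,"tz":0,"ax":0,"ay":0,"az":0.55,"jaw":0.3},{"tx":-0.0032,"ty":0.0009,"tz":0,"ax":0,"ay":0,"az":0.55,"jaw":0.3},{"tx":-0.0032,"ty":0.0009,"tz":0,"ax":0,"ay":0,"az":0.55,"jaw":0.3},{"tx":-0.0032,"ty":0.0009,"tz":0,"ax":0,"ay":0,"az":0.55,"jaw":0.3},{"tx":-0.0032,"ty":0.0009,"tz":0,"ax":0,"ay":0,"az":0.55,"jaw":0.3},{"tx":-0.0032,"ty":0.0009,"tz":0,"ax":0,"ay":0,"az":0.55,"jaw":0.3}]'; python3 - <<'E'
from m import *
o=telemetry.get_obs();print(o['tcp_rot'])
v=cam('top');save('t2',v[0]);tray(v,(300,170,460,270));s=cam('scene');tray(s,(90,150,300,290));save('s2',s[0])
E
```

```text
time: 10.5
ee_pos: [0.5538, -0.3301, 0.0083]
tcp_rot: [180.0, 0.0, -79.5]
wrist_force: [0.6, -1.6, -1.1]
opening: 0.0556
grasp_force: 1.0
[ 1.79999408e+02  6.37346390e-04 -7.94947784e+01]
tray blue (array([ 539.4, -237.9]), array([103.9, 154. ]), 10.21)
disc (array([ 537.6, -227.3]), array([47.9, 48. ]), 88.82) ((537.1326293945312, -227.53651428222656), 25.53832244873047)
tray blue (array([ 550.9, -235.8]), array([121.1, 154.8]), 10.48)
disc (array([ 546.9, -227.2]), array([63.8, 47.2]), 10.4) ((547.1403198242188, -227.33004760742188), 32.22972106933594)
```

```bash
python3 -m handwheel '[{"tx":-0.0032,"ty":0.001,"tz":0,"ax":0,"ay":0,"az":0.6,"jaw":0.3},{"tx":-0.0032,"ty":0.001,"tz":0,"ax":0,"ay":0,"az":0.6,"jaw":0.3},{"tx":-0.0032,"ty":0.001,"tz":0,"ax":0,"ay":0,"az":0.6,"jaw":0.3},{"tx":-0.0032,"ty":0.001,"tz":0,"ax":0,"ay":0,"az":0.6,"jaw":0.3},{"tx":-0.0032,"ty":0.001,"tz":0,"ax":0,"ay":0,"az":0.6,"jaw":0.3},{"tx":-0.0032,"ty":0.001,"tz":0,"ax":0,"ay":0,"az":0.6,"jaw":0.3},{"tx":-0.0032,"ty":0.001,"tz":0,"ax":0,"ay":0,"az":0.6,"jaw":0.3},{"tx":-0.0032,"ty":0.001,"tz":0,"ax":0,"ay":0,"az":0.6,"jaw":0.3},{"tx":-0.0032,"ty":0.001,"tz":0,"ax":0,"ay":0,"az":0.6,"jaw":0.3},{"tx":-0.0032,"ty":0.001,"tz":0,"ax":0,"ay":0,"az":0.6,"jaw":0.3}]'; cat > st.py <<'E'
from m import *
o=telemetry.get_obs();print(o['time'],np.round(o['ee_pos'],4),o['wrist_force'].round(1),round(o['tcp_rot'][2],1))
e=np.array([.5228,-.0139])-o['ee_pos'][:2];a=np.radians(5.25)
print('TCP stand-frame rel probe: x %.4f y %.4f'%(-(e@[np.cos(a),np.sin(a)]),-(e@[-np.sin(a),np.cos(a)])))
v=cam('top');tray(v,(240,170,460,270))
E
python3 st.py
```

```text
time: 11.85
ee_pos: [0.5395, -0.2998, 0.0083]
tcp_rot: [-180.0, -0.0, -85.5]
wrist_force: [0.0, -2.2, 0.2]
opening: 0.0556
grasp_force: 1.3
11.85 [ 0.5395 -0.2998  0.0083] [ 0.  -2.2  0.2] -85.5
TCP stand-frame rel probe: x -0.0095 y -0.2862
tray blue (array([ 534.6, -206.4]), array([104.3, 153.2]), 4.7)
disc (array([ 534.4, -195.9]), array([50.2, 45.5]), 88.86) ((533.8944091796875, -195.88340759277344), 25.143163681030273)
```

```bash
python3 -m handwheel '[{"tx":-0.003,"ty":0,"tz":0,"ax":0,"ay":0,"az":0.05,"jaw":0.3},{"tx":-0.003,"ty":0,"tz":0,"ax":0,"ay":0,"az":0.05,"jaw":0.3},{"tx":-0.003,"ty":0,"tz":0,"ax":0,"ay":0,"az":0.05,"jaw":0.3},{"tx":-0.003,"ty":0,"tz":0,"ax":0,"ay":0,"az":0.05,"jaw":0.3},{"tx":-0.003,"ty":0,"tz":0,"ax":0,"ay":0,"az":0.05,"jaw":0.3},{"tx":-0.003,"ty":0,"tz":0,"ax":0,"ay":0,"az":0.05,"jaw":0.3},{"tx":-0.003,"ty":0,"tz":0,"ax":0,"ay":0,"az":0.05,"jaw":0.3},{"tx":-0.003,"ty":0,"tz":0,"ax":0,"ay":0,"az":0.05,"jaw":0.3},{"tx":-0.003,"ty":0,"tz":0,"ax":0,"ay":0,"az":0.05,"jaw":0.3},{"tx":-0.003,"ty":0,"tz":0,"ax":0,"ay":0,"az":0.05,"jaw":0.3}]';python3 st.py
```

```text
time: 13.15
ee_pos: [0.5373, -0.2697, 0.0082]
tcp_rot: [180.0, 0.0, -86.0]
wrist_force: [0.5, -3.0, -0.7]
opening: 0.0553
grasp_force: 1.3
13.15 [ 0.5373 -0.2697  0.0082] [ 0.5 -3.  -0.7] -86.0
TCP stand-frame rel probe: x -0.0090 y -0.2561
tray blue (array([ 533.4, -177.1]), array([104.5, 150.9]), 3.65)
disc (array([ 533.1, -166.3]), array([48.3, 49.6]), 15.99) ((532.2236328125, -166.22630310058594), 25.737234115600586)
```

```bash
python3 -m handwheel '[{"tx":-0.003,"ty":0,"tz":0,"ax":0,"ay":0,"az":0,"jaw":0.3},{"tx":-0.003,"ty":0,"tz":0,"ax":0,"ay":0,"az":0,"jaw":0.3},{"tx":-0.003,"ty":0,"tz":0,"ax":0,"ay":0,"az":0,"jaw":0.3},{"tx":-0.003,"ty":0,"tz":0,"ax":0,"ay":0,"az":0,"jaw":0.3},{"tx":-0.003,"ty":0,"tz":0,"ax":0,"ay":0,"az":0,"jaw":0.3},{"tx":-0.003,"ty":0,"tz":0,"ax":0,"ay":0,"az":0,"jaw":0.3},{"tx":-0.003,"ty":0,"tz":0,"ax":0,"ay":0,"az":0,"jaw":0.3},{"tx":-0.003,"ty":0,"tz":0,"ax":0,"ay":0,"az":0,"jaw":0.3},{"tx":-0.003,"ty":0,"tz":0,"ax":0,"ay":0,"az":0,"jaw":0.3},{"tx":-0.003,"ty":0,"tz":0,"ax":0,"ay":0,"az":0,"jaw":0.3}]';python3 st.py; python3 - <<'E'
from h import *
s=cam('scene')[0];save('s3',cv2.resize(s[150:290,100:360],None,fx=3,fy=3,interpolation=cv2.INTER_CUBIC))
E
```

```text
time: 14.45
ee_pos: [0.5353, -0.24, 0.0084]
tcp_rot: [-180.0, -0.0, -86.0]
wrist_force: [0.5, -2.9, 0.7]
opening: 0.0557
grasp_force: 1.7
14.45 [ 0.5353 -0.24    0.0084] [ 0.5 -2.9  0.7] -86.0
TCP stand-frame rel probe: x -0.0082 y -0.2263
tray blue (array([ 531.4, -147.7]), array([104.2, 150.6]), 4.03)
disc (array([ 531.8, -136.7]), array([47.8, 48.2]), 87.96) ((531.1063232421875, -136.47218322753906), 25.19704246520996)
```

View pics/s3.png

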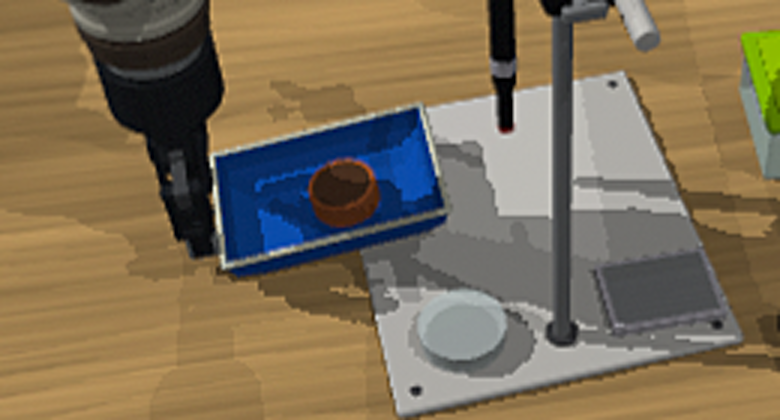

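The tray is climbing squarely, with its front bottom over the base edge and its nose rim at (440,160) in the crop, still short of the probe tip at (505,130). I'll push the centre just past the edge, then back off.

```bash
python3 -m handwheel '[{"tx":-0.003,"ty":0,"tz":0,"ax":0,"ay":0,"az":0,"jaw":0.3},{"tx":-0.003,"ty":0,"tz":0,"ax":0,"ay":0,"az":0,"jaw":0.3},{"tx":-0.003,"ty":0,"tz":0,"ax":0,"ay":0,"az":0,"jaw":0.3},{"tx":-0.003,"ty":0,"tz":0,"ax":0,"ay":0,"az":0,"jaw":0.3},{"tx":-0.003,"ty":0,"tz":0,"ax":0,"ay":0,"az":0,"jaw":0.3},{"tx":-0.003,"ty":0,"tz":0,"ax":0,"ay":0,"az":0,"jaw":0.3},{"tx":-0.002,"ty":0,"tz":0,"ax":0,"ay":0,"az":0,"jaw":0.3},{"tx":-0.002,"ty":0,"tz":0,"ax":0,"ay":0,"az":0,"jaw":0.3},{"tx":0,"ty":0,"tz":0,"ax":0,"ay":0,"az":0,"jaw":0.3},{"tx":0,"ty":0,"tz":0,"ax":0,"ay":0,"az":0,"jaw":0.3}]';python3 st.py
python3 -m handwheel '[{"tx":0.0005,"ty":0,"tz":0,"ax":0,"ay":0,"az":0,"jaw":0.3},{"tx":0.0005,"ty":0,"tz":0,"ax":0,"ay":0,"az":0,"jaw":0.3},{"tx":0.001,"ty":0,"tz":0,"ax":0,"ay":0,"az":0,"jaw":0.3},{"tx":0.001,"ty":0,"tz":0,"ax":0,"ay":0,"az":0,"jaw":0.3},{"tx":0.001,"ty":0,"tz":0,"ax":0,"ay":0,"az":0,"jaw":0.3},{"tx":0.001,"ty":0,"tz":0,"ax":0,"ay":0,"az":0,"jaw":0.3},{"tx":0.001,"ty":0,"tz":0,"ax":0,"ay":0,"az":0,"jaw":0.3},{"tx":0,"ty":0,"tz":0,"ax":0,"ay":0,"az":0,"jaw":0.3},{"tx":0,"ty":0,"tz":0,"ax":0,"ay":0,"az":0,"jaw":0.3},{"tx":0,"ty":0,"tz":0,"ax":0,"ay":0,"az":0,"jaw":0.3}]'; python3 st.py; python3 - <<'E'
from h import *
s=cam('scene')[0];save('s4',cv2.resize(s[150:290,100:360],None,fx=3,fy=3,interpolation=cv2.INTER_CUBIC))
E
```

```text
time: 15.8
ee_pos: [0.5337, -0.218, 0.0082]
tcp_rot: [-180.0, 0.0, -86.0]
wrist_force: [0.5, -2.8, 1.2]
opening: 0.0555
grasp_force: 1.6
15.8 [ 0.5337 -0.218   0.0082] [ 0.5 -2.8  1.2] -86.0
TCP stand-frame rel probe: x -0.0078 y -0.2042
tray blue (array([ 530.2, -126.6]), array([104.5, 150.1]), 3.83)
disc (array([ 529.8, -114. ]), array([48., 48.]), 88.81) ((529.776123046875, -113.97273254394531), 25.7210750579834)
time: 17.1
ee_pos: [0.5341, -0.2241, 0.0083]
tcp_rot: [-180.0, -0.0, -86.0]
wrist_force: [-0.5, 0.7, 0.3]
opening: 0.0554
grasp_force: 0.0
17.1 [ 0.5341 -0.2241  0.0083] [-0.5  0.7  0.3] -86.0
TCP stand-frame rel probe: x -0.0080 y -0.2104
tray blue (array([ 529.6, -122.8]), array([104.3, 154.4]), 4.58)
disc (array([ 529.8, -112.7]), array([45.3, 48.2]), 88.08) ((529.712646484375, -112.24738311767578), 25.057430267333984)
```

View pics/s4.png

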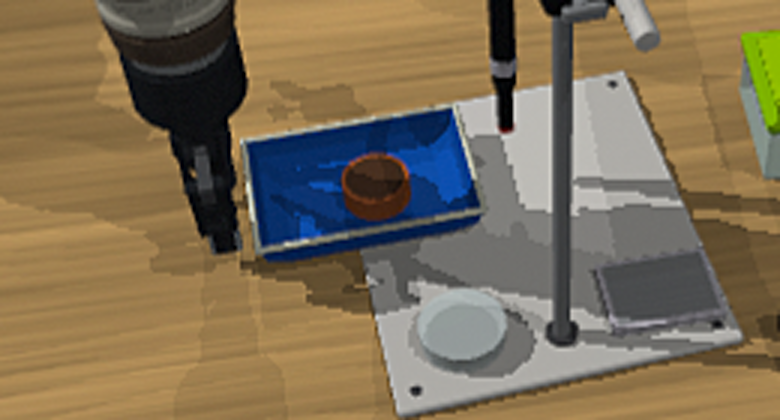

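It has dropped level on the base: the rim is parallel to the plate, the disc sits at (376,180), and the nose is clear of the probe. I'll raise the fingers about 10 mm and carry on pushing.

```bash
python3 -m handwheel '[{"tx":0,"ty":0,"tz":-0.005,"ax":0,"ay":0,"az":-0.5,"jaw":0.3},{"tx":0,"ty":0,"tz":-0.005,"ax":0,"ay":0,"az":0,"jaw":0.3},{"tx":-0.003,"ty":0,"tz":0,"ax":0,"ay":0,"az":0,"jaw":0.3},{"tx":-0.002,"ty":0,"tz":0,"ax":0,"ay":0,"az":0,"jaw":0.3},{"tx":-0.002,"ty":0,"tz":0,"ax":0,"ay":0,"az":0,"jaw":0.3},{"tx":-0.002,"ty":0,"tz":0,"ax":0,"ay":0,"az":0,"jaw":0.3},{"tx":-0.003,"ty":0,"tz":0,"ax":0,"ay":0,"az":0,"jaw":0.3},{"tx":-0.003,"ty":0,"tz":0,"ax":0,"ay":0,"az":0,"jaw":0.3},{"tx":-0.003,"ty":0,"tz":0,"ax":0,"ay":0,"az":0,"jaw":0.3},{"tx":-0.003,"ty":0,"tz":0,"ax":0,"ay":0,"az":0,"jaw":0.3}]'
python3 -m handwheel '[{"tx":-0.003,"ty":0,"tz":0,"ax":0,"ay":0,"az":0,"jaw":0.3},{"tx":-0.003,"ty":0,"tz":0,"ax":0,"ay":0,"az":0,"jaw":0.3},{"tx":-0.003,"ty":0,"tz":0,"ax":0,"ay":0,"az":0,"jaw":0.3},{"tx":-0.003,"ty":0,"tz":0,"ax":0,"ay":0,"az":0,"jaw":0.3},{"tx":-0.003,"ty":0,"tz":0,"ax":0,"ay":0,"az":0,"jaw":0.3},{"tx":-0.003,"ty":0,"tz":0,"ax":0,"ay":0,"az":0,"jaw":0.3},{"tx":-0.003,"ty":0,"tz":0,"ax":0,"ay":0,"az":0,"jaw":0.3},{"tx":-0.003,"ty":0,"tz":0,"ax":0,"ay":0,"az":0,"jaw":0.3},{"tx":-0.003,"ty":0,"tz":0,"ax":0,"ay":0,"az":0,"jaw":0.3},{"tx":-0.003,"ty":0,"tz":0,"ax":0,"ay":0,"az":0,"jaw":0.3}]'
sed -i 's/270))/270),.038,.031)/' st.py; python3 st.py; python3 - <<'E'
from h import *
s=cam('scene')[0];save('s5',cv2.resize(s[150:290,100:360],None,fx=3,fy=3,interpolation=cv2.INTER_CUBIC))
E
```

```text
time: 18.45
ee_pos: [0.5324, -0.203, 0.0182]
tcp_rot: [180.0, -0.0, -85.5]
wrist_force: [0.2, -1.8, -0.5]
opening: 0.0551
grasp_force: 1.0
time: 19.7
ee_pos: [0.53, -0.1731, 0.0183]
tcp_rot: [180.0, 0.0, -85.5]
wrist_force: [0.8, -1.9, -1.1]
opening: 0.0559
grasp_force: 0.9
19.7 [ 0.53   -0.1731  0.0183] [ 0.8 -1.9 -1.1] -85.5
TCP stand-frame rel probe: x -0.0074 y -0.1592
tray blue (array([525.3, -80.1]), array([103.4, 153.7]), 5.01)
disc (array([523.8, -69. ]), array([45.2, 45.1]), 88.84) ((524.203369140625, -69.63934326171875), 24.53290367126465)
```

View pics/s5.png

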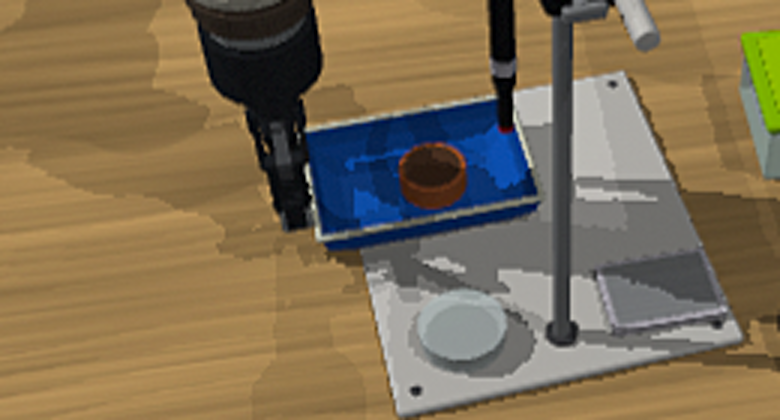

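The tray is level, its nose has passed under the probe tip, and the disc is at (433,170). About 55 mm remain.

```bash
python3 -m handwheel '[{"tx":-0.003,"ty":0.0003,"tz":0,"ax":0,"ay":0,"az":0.3,"jaw":0.3},{"tx":-0.003,"ty":0.0003,"tz":0,"ax":0,"ay":0,"az":0.3,"jaw":0.3},{"tx":-0.003,"ty":0.0003,"tz":0,"ax":0,"ay":0,"az":0.3,"jaw":0.3},{"tx":-0.003,"ty":0.0003,"tz":0,"ax":0,"ay":0,"az":0.3,"jaw":0.3},{"tx":-0.003,"ty":0,"tz":0,"ax":0,"ay":0,"az":0,"jaw":0.3},{"tx":-0.003,"ty":0,"tz":0,"ax":0,"ay":0,"az":0,"jaw":0.3},{"tx":-0.003,"ty":0,"tz":0,"ax":0,"ay":0,"az":0,"jaw":0.3},{"tx":-0.003,"ty":0,"tz":0,"ax":0,"ay":0,"az":0,"jaw":0.3},{"tx":-0.003,"ty":0,"tz":0,"ax":0,"ay":0,"az":0,"jaw":0.3},{"tx":-0.003,"ty":0,"tz":0,"ax":0,"ay":0,"az":0,"jaw":0.3}]'
python3 st.py; python3 - <<'E'
from m import *
v=cam('scene'); c=v[0];h=cv2.cvtColor(c,cv2.COLOR_RGB2HSV)
save('s6',cv2.resize(c[150:290,150:350],None,fx=4,fy=4,interpolation=cv2.INTER_CUBIC))
E
```

```text
time: 21.05
ee_pos: [0.527, -0.1433, 0.0183]
tcp_rot: [-180.0, -0.0, -86.7]
wrist_force: [0.2, -3.3, 0.2]
opening: 0.0554
grasp_force: 1.5
21.05 [ 0.527  -0.1433  0.0183] [ 0.2 -3.3  0.2] -86.7
TCP stand-frame rel probe: x -0.0077 y -0.1292
tray blue (array([524.1, -49.8]), array([103.8, 152.7]), 3.58)
disc (array([518.1, -44.3]), array([34. , 47.3]), 38.93) ((523.114013671875, -40.20922088623047), 24.661081314086914)
```

View pics/s6.png

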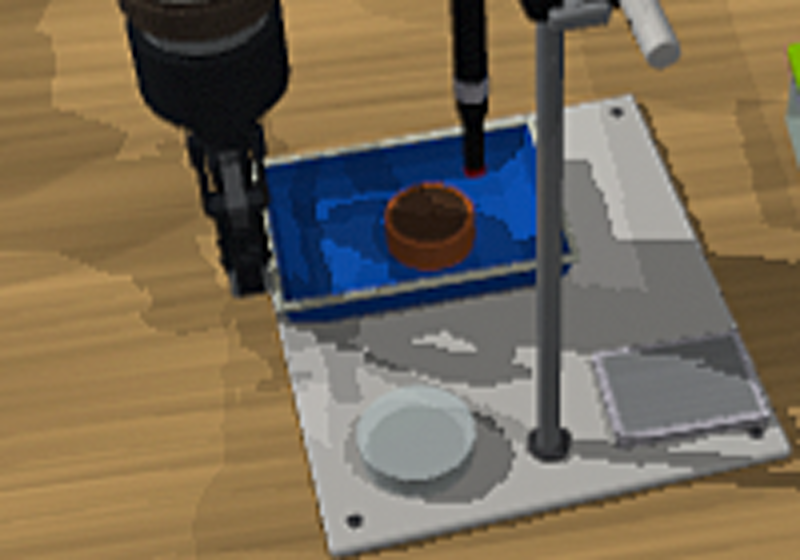

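The disc top is at crop (430,215), with the probe tip at (475,173) in front of and above it. About 26 mm remain.

```bash
python3 - <<'E'
from h import *
c,K,k1,T=cam('scene');g=lambda p:np.array(p)/4+150-.37
d=ray(g([(430,215)]),K,k1,T,.031)[0];t=ray(g([(475,174)]),K,k1,T,.056)[0];e=(d-t)[:2];a=np.radians(5.25)
print(d,t,'disc rel probe stand x,y',e@[np.cos(a),np.sin(a)],e@[-np.sin(a),np.cos(a)])
E
```

```text
[ 0.52597883 -0.04012803  0.031     ] [ 0.52337041 -0.01382961  0.056     ] disc rel probe stand x,y 0.0001911302559860017 -0.026426766517880597
```

Both views agree on 26 mm to go and no lateral error. I'll push the last 26 mm and back off.

```bash
python3 -m handwheel '[{"tx":-0.003,"ty":-0.0002,"tz":0,"ax":0,"ay":0,"az":-0.2,"jaw":0.3},{"tx":-0.003,"ty":-0.0002,"tz":0,"ax":0,"ay":0,"az":-0.2,"jaw":0.3},{"tx":-0.003,"ty":-0.0002,"tz":0,"ax":0,"ay":0,"az":-0.2,"jaw":0.3},{"tx":-0.003,"ty":-0.0002,"tz":0,"ax":0,"ay":0,"az":-0.2,"jaw":0.3},{"tx":-0.003,"ty":0,"tz":0,"ax":0,"ay":0,"az":0,"jaw":0.3},{"tx":-0.003,"ty":0,"tz":0,"ax":0,"ay":0,"az":0,"jaw":0.3},{"tx":-0.003,"ty":0,"tz":0,"ax":0,"ay":0,"az":0,"jaw":0.3},{"tx":-0.003,"ty":0,"tz":0,"ax":0,"ay":0,"az":0,"jaw":0.3},{"tx":-0.0015,"ty":0,"tz":0,"ax":0,"ay":0,"az":0,"jaw":0.3},{"tx":-0.0005,"ty":0,"tz":0,"ax":0,"ay":0,"az":0,"jaw":0.3}]'
python3 st.py
python3 -m handwheel '[{"tx":0.002,"ty":0,"tz":0,"ax":0,"ay":0,"az":0,"jaw":0.3},{"tx":0.003,"ty":0,"tz":0,"ax":0,"ay":0,"az":0,"jaw":0.3},{"tx":0.005,"ty":0,"tz":0,"ax":0,"ay":0,"az":0,"jaw":0.3},{"tx":0.005,"ty":0,"tz":0,"ax":0,"ay":0,"az":0,"jaw":0.3},{"tx":0.005,"ty":0,"tz":0,"ax":0,"ay":0,"az":0,"jaw":0.3},{"tx":0.005,"ty":0,"tz":0,"ax":0,"ay":0,"az":0,"jaw":0.3},{"tx":0.005,"ty":0,"tz":0,"ax":0,"ay":0,"az":0,"jaw":0.3},{"tx":0.005,"ty":0,"tz":0,"ax":0,"ay":0,"az":0,"jaw":0.3},{"tx":0,"ty":0,"tz":0,"ax":0,"ay":0,"az":0,"jaw":0.3},{"tx":0,"ty":0,"tz":0,"ax":0,"ay":0,"az":0,"jaw":0.3}]'
python3 st.py;python3 - <<'E'
from h import *
v=cam('scene'); c=v[0]
save('s7',cv2.resize(c[150:290,150:350],None,fx=4,fy=4,interpolation=cv2.INTER_CUBIC))
E
```

```text
time: 22.45
ee_pos: [0.526, -0.1174, 0.0183]
tcp_rot: [-180.0, -0.0, -85.9]
wrist_force: [0.4, -2.6, 0.3]
opening: 0.0556
grasp_force: 1.4
22.45 [ 0.526  -0.1174  0.0183] [ 0.4 -2.6  0.3] -85.9
TCP stand-frame rel probe: x -0.0063 y -0.1033
tray blue (array([521.6, -21.2]), array([103.9, 146.7]), 4.23)
disc (array([513.3, -11.6]), array([47.5, 32.2]), 71.4) ((519.90283203125, -13.775867462158203), 23.730539321899414)
time: 23.75
ee_pos: [0.5285, -0.1523, 0.0183]
tcp_rot: [180.0, 0.0, -85.9]
wrist_force: [-0.1, -0.1, 0.2]
opening: 0.0554
grasp_force: 0.0
23.75 [ 0.5285 -0.1523  0.0183] [-0.1 -0.1  0.2] -85.9
TCP stand-frame rel probe: x -0.0070 y -0.1384
tray blue (array([519.6, -23.1]), array([102.9, 152.3]), 6.21)
disc (array([514.1, -11.4]), array([47.4, 33.2]), 68.18) ((521.0521850585938, -14.457662582397461), 24.440248489379883)
```

View pics/s7.png

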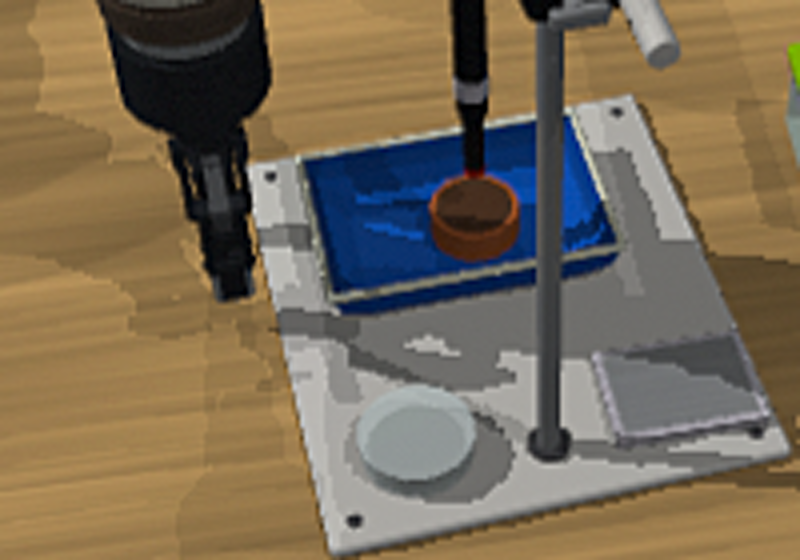

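```bash
python3 - <<'E'
from h import *
c,K,k1,T=cam('scene');g=lambda p:np.array(p)/4+150-.37
d=ray(g([(474,207)]),K,k1,T,.031)[0];t=ray(g([(475,174)]),K,k1,T,.056)[0];print(((d-t)*1000).round(1))
o=telemetry.get_obs();print(o['wrist_force'],o['grasp_force'])
E
```

```text
[  0.7  -1.3 -25. ]
[-0.75701137  0.52507489 -0.59809788] 0.0
```

The disc top is at (474,207), within about 1.5 mm of the tip in both views. The tray is flat and square, and the fingers are clear.

```bash
python3 -c "
from workcell import workorder
print(workorder.job_done())"
```

```text
the job is handed in; nothing more can be done
None
```

The job is handed in, with no verdict returned: the tray lies flat and about square on the base, the disc measured within about 1.5 mm of the probe's axis, and the fingers were clear of everything.

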